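# Torque a drone propeller nut to the click

### The arm

A 6-joint arm with a two-finger parallel gripper is mounted at the origin on the work surface. World frame = base frame: x ahead of the robot, y to its left, z up, the work surface at z = 0. Lengths are in m, angles in rad, forces in N, time in s.
With the tool pointing down it reaches from about 0.275 to 0.85 m from the base axis. Payload 5.2 kg.
Tool frame: the origin (TCP) lies on the centre line of the jaws, within the pads' length; the fingertips stand 8 mm ahead of it and the grasp point (between the pads) lies 11 mm behind it (bot.tip_extent is the distance from the TCP to the fingertips, in m); z points along the fingers, y is the direction in which the jaws open and shut (so a half turn about z gives the same grasp; the last joint's range is limited). The gripper opens to 85 mm and grips with 20 to 120 N. Pads are 22 mm wide; open, the fingers measure 114 mm over their backs; the gripper's body (76 mm by 85 mm) begins 54 mm behind the grasp point. The pads swing forward as they close: fully open they stand 13 mm farther back than shut.
Start: joints at [-1.396, 0.259, 1.535, -0, 1.348, -0.203], TCP at [0.203, -0.511, 0.211] pointing down, gripper open.
Joint ranges: [-3.14, 3.14], [-0.91, 2.08], [0.19, 2.58], [-1.22, 4.36], [0.22, 2.71], [-3.12, 3.12]. Speed limits (rad/s): [2.57, 2.57, 3.14, 3.14, 3.14, 3.14].

### API

Orientations are given as a unit quaternion [x, y, z, w].
In Python, from cell import bot, claw, ik, readout, imaging, finish_job gives the robot as it stands. Calls block until the motion is done:
- bot.movep(position, orientation): joint-space move of the TCP to a pose.
- bot.movel(position, rot=None, rate=0.15, force_limit=None): straight line of the TCP; rot=None keeps the orientation; rate is the mean speed in m/s. With force_limit (N) it stops when the force on the tool has changed by that much, and returns True; else False.
- bot.move_j(angles): joint-space move.
- claw.release() and claw.close(strength=None): open the fingers fully, or close them until they stop; strength is the grip in N (None keeps the last).
- bot.dwell(seconds).
- ik(position, orientation): joint angles nearest the present ones, or None.
- readout.read_state(): the state.
- imaging.camera(name): name is "scene" or "side" or "wrist"; returns a dict with "color" (480x640x3 uint8, red, green, blue), "z_map" (480x640 float32, m along the optical axis (not along the pixel's ray), 0 where there is no reading), "camera_matrix" (3x3 intrinsics, pixels), "dist" ([k1, k2, p1, p2, k3] as OpenCV has them; the pictures are not rectified), "rvec" (rotation vector, rad) and "tvec" (3), from world to camera coordinates, as OpenCV has them; the wrist camera has in their place "tool_from_camera" (4x4, takes a point from camera to tool coordinates, whose origin is the TCP and whose axes are the flange's). Camera axes: x right, y down, z forward; pixel columns grow to the right and rows downward; lengths in m; the calibration is good to about 2 mm. A picture is of the moment at which its call begins: read the wrist's pose just before it.
A pose or a line that the arm cannot do raises bot.IKError and nothing moves.
- finish_job(): hands the job in, once; it reports no verdict.
The state is a dict: "time": time; "joint_positions": joint angles; "joint_vel": joint speeds; "joint_torque": joint torques, N m; "tcp_pos": TCP position; "tcp_rot": TCP orientation; "contact_force": force on the tool from outside, world axes, zero at the start; "torque": the same for the moment, N m; "width": opening from 0.0 (shut) to 1.0 (fully open).
Only numpy, scipy, OpenCV 4.12 (cv2) and the standard library are available. Lean on these libraries where they do the work, as an engineer would, in place of code of your own. Each camera call takes 0.05 s, during which the arm holds its last target. There are 200 camera calls.

### The job

The click-type torque wrench is already seated on the propeller nut of the clamped quadcopter. Swing its handle clockwise (seen from above) until the ratchet catches, tighten the nut until the handle clicks, that is, clearly gives way, and stop there without forcing the handle on to the end of its give; then swing the handle back over the yellow-and-black striped parking plate and let go of it. Leave the other things on the bench alone.

Things in the scene. Friction and masses are not known exactly. Their poses are not given: they have to be found in the camera images.
- spindle (a point): Point on the vertical turning axis of nut, steel wrench head (30 mm across, 99 mm high) and handle, 85 mm above the bench, the handle's mid-height. Fixed to the clamped quadcopter, which lies on the far side; the handle sweeps the robot's side, where nothing near the grip's path is higher than 65 mm. +x points to the quadcopter's middle.
- grip (a point): Centre of the black hand grip (between two red bands): a bar 110 long, 24 wide, 22 mm high, pointing at the spindle, 165 mm from the axis, 85 mm above the free bench. Clockwise it swings freely (under 1 N) for 0.35 to 0.75 rad until the ratchet catches, where cannot be told; then 7 N (pushed here, not twisted), rising over 0.2 to 0.35 rad to the click at 2 N m, 12 N. Anticlockwise it is free.
- pin (a joint): Travel (m) of the brass indicator pin in the wrench head, 0.008 m per rad of give: 0 while the handle is straight, 0.0012 at 0.15 rad, where it counts as forced (hard stop at 0.18 rad, 30 mm at the grip). As it gives, the resistance at the grip falls from 12 N to 10 N at 0.05 rad, 8 at 0.1, 5 at 0.15, 3 at the stop. Let back, it springs straight. Too coarse a reading to see the click: feel it.
- park (a point): Where the grip's centre must end: 85 mm above the bench over the middle of the flat yellow-and-black striped plate (70 x 70 x 4 mm), 165 mm from the axis, anticlockwise from the ratchet's working range. The handle swings there freely and stays where it is left.
- spool: Blue spool (ring) 64 mm in diameter, 24 mm high, loose on the bench; bystander. Origin at the centre of its underside.
- parts_tray: Yellow open parts tray 75 x 55 x 28 mm, loose; bystander. Origin at the centre of its underside.
- threadlock: Small red bottle 28 mm in diameter, 75 mm high, standing loose; bystander. Origin at the centre of its underside.

How it is judged:
On the way:
1. the nut is tightened and the wrench handle gives way at its set torque (broken away by more than 0.03 rad) (value of joint pin above 0.00024 m), for 0.1 s.
At the end, for the whole second after the job is handed in: After the click, the handle has sprung straight (broken away by less than 0.03 rad), and its grip centre rests within 35 mm of the point over the parking plate (distance between grip and park below 0.035 m and value of joint pin below 0.00024 m); the robot touches nothing.
It fails at once if the handle is forced on past the click to its internal stop (broken away by more than 0.15 rad: nut overtightened) (value of joint pin above 0.0012 m).
It fails at once if a bystander is pushed away by more than 15 mm or the bottle tipped (distance of any of spool, parts_tray, threadlock from where it was at the start of the episode above 0.015 m or angle between threadlock's own z axis and vertical above 0.3 rad).
It also fails if it takes over 58 s, if anything falls off the work surface, if the arm or the gripper's body presses on something with over 40 N, if the wrist force passes 120 N, or if a joint passes its speed limit or range.

## Working session

There is one attempt and no reset: what is moved stays moved. The work goes in short steps, each a Python script; the robot and the scene stay as the last script left them, time stands still between calls to the robot, and variables do not carry over. Pictures are saved under pics/ and viewed, about 8 in all and at most 12, crops included, and the job is handed in when it is done.

```bash
mkdir -p pics; ls
python3 - <<'E'
from cell import *
import cv2
s=readout.read_state();print(s)
for n in("scene","side"):
    d=imaging.camera(n);cv2.imwrite(f"pics/{n}0.png",d["color"][...,::-1])
    import pickle;pickle.dump(d,open(f"{n}0.pkl","wb"))
E
```

```text
pics
{'time': 0.0, 'joint_positions': array([-1.39583432e+00,  2.59332137e-01,  1.53610886e+00, -1.36357324e-05,
        1.34797641e+00, -2.02816901e-01]), 'joint_vel': array([ 0.001568  , -0.00033028, -0.0018979 ,  0.00107666, -0.00024444,
        0.00021504]), 'joint_torque': array([-2.06935481e-03, -4.46038878e+01, -2.90574932e+01, -5.24294865e-04,
        1.19158690e-02,  3.08600356e-06]), 'tcp_pos': array([ 0.2027786 , -0.51064183,  0.21007022]), 'tcp_rot': array([ 9.82212673e-01,  1.87769624e-01,  6.05934046e-06, -9.12378335e-04]), 'contact_force': array([0.59969897, 0.24012311, 0.74257773]), 'torque': array([-0.00739655, -0.00097368,  0.01181134]), 'width': 0.9985904569021331}
```

View pics/scene0.png

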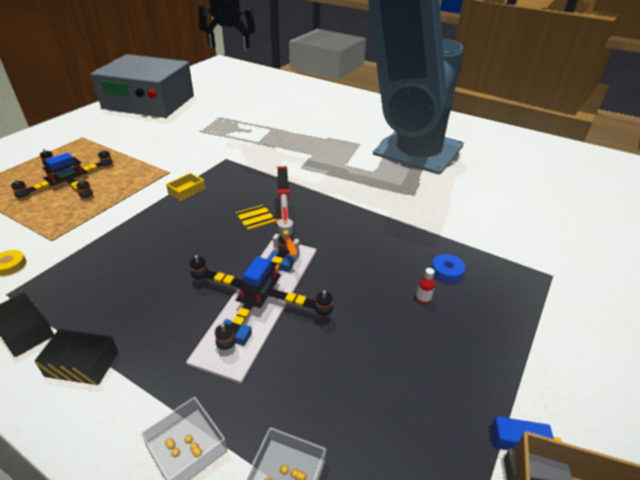

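View pics/side0.png

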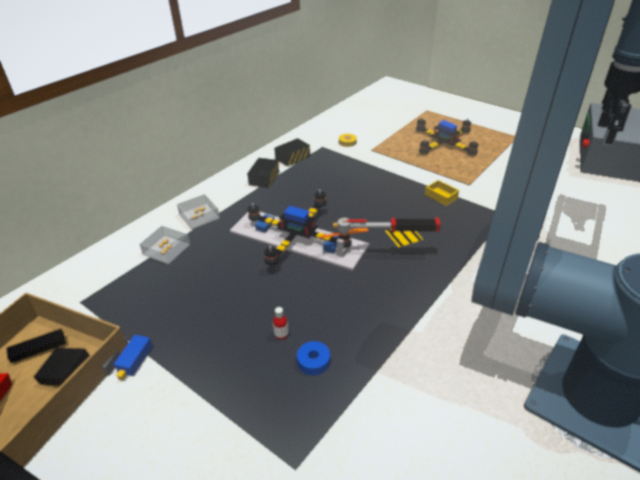

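The scene view shows the grip at about (283,182), the wrench head near (287,225), the plate at (256,217), the tray at (186,186), the spool at (448,267) and the bottle at (426,287). The side view shows the grip at (415,224), the head near (343,222) and the plate at (405,238). Next I turn these into positions.

```bash
cat > h.py <<'E'
import numpy as np, cv2
def world(d,uv,z=None):
    """pixels -> world points, on plane z or by depth map"""
    uv=np.asarray(uv,float).reshape(-1,2); K=d["camera_matrix"]
    n=cv2.undistortPoints(uv[:,None],K,d["dist"])[:,0]; r=np.c_[n,np.ones(len(n))]
    R=cv2.Rodrigues(d["rvec"])[0]; c=-R.T@np.ravel(d["tvec"]); w=r@R
    if z is None: s=d["z_map"][uv[:,1].astype(int),uv[:,0].astype(int)]
    else: s=(z-c[2])/w[:,2]
    return c+w*s[:,None]
def mask(d,lo,hi,box):
    h=cv2.cvtColor(d["color"],cv2.COLOR_RGB2HSV); m=cv2.inRange(h,lo,hi)
    o=np.zeros_like(m); x0,y0,x1,y1=box; o[y0:y1,x0:x1]=m[y0:y1,x0:x1]; return o
E
python3 - <<'E'
import pickle
from h import *
np.set_printoptions(precision=4,suppress=True)
B={"scene":dict(red=(265,160,300,222),yel=(230,200,276,230),tray=(160,170,210,202),spool=(425,250,470,285),bottle=(410,262,440,306)),
"side":dict(red=(330,205,445,240),yel=(383,229,426,250),tray=(420,175,465,210),spool=(290,335,335,380),bottle=(270,300,295,345))}
C=dict(red=((0,130,90),(8,255,255)),yel=((20,130,120),(35,255,255)),tray=((20,130,90),(35,255,255)),spool=((105,130,60),(125,255,255)),bottle=((0,130,90),(8,255,255)))
for n in B:
    d=pickle.load(open(n+"0.pkl","rb"))
    print(n,"cam",-cv2.Rodrigues(d["rvec"])[0].T@np.ravel(d["tvec"]))
    for k,b in B[n].items():
        m=mask(d,*C[k],b)
        if k=="red":
            N,_,st,ce=cv2.connectedComponentsWithStats(m)
            for i in range(1,N):
                if st[i,4]>8: print(" red",st[i],ce[i],world(d,ce[i],.09)[0],world(d,ce[i])[0])
        else:
            v,u=np.nonzero(m); P=world(d,np.c_[u,v]); zz={"yel":.004,"tray":.02,"spool":.02,"bottle":.03}[k]
            print(k,len(u),"depth med",np.median(P,0),"plane mean",world(d,[u.mean(),v.mean()],zz)[0])
    im=d["color"][...,::-1]
    x0,y0,x1,y1=(225,155,325,265) if n=="scene" else (320,190,460,270)
    cv2.imwrite(f"pics/{n}c.png",cv2.resize(im[y0:y1,x0:x1],None,fx=5,fy=5,interpolation=2))
E
```

```text
scene cam [1.1692 0.3663 0.6274]
 red [278 166   8   3  16] [281.875 167.25 ] [ 0.4296 -0.1773  0.09  ] [ 0.4376 -0.1714  0.0958]
 red [277 189  13  11  76] [282.8289 192.3421] [ 0.5141 -0.1149  0.09  ] [ 0.5188 -0.1115  0.0938]
 red [283 207   4  13  48] [284.5 213. ] [ 0.5736 -0.0688  0.09  ] [ 0.5807 -0.0636  0.0965]
yel 470 depth med [ 0.5263 -0.1866  0.0032] plane mean [ 0.5271 -0.1859  0.004 ]
tray 678 depth med [ 0.5313 -0.3972  0.0144] plane mean [ 0.5385 -0.3908  0.02  ]
spool 794 depth med [0.4716 0.2504 0.0225] plane mean [0.4694 0.2503 0.02  ]
bottle 123 depth med [0.5646 0.2377 0.0478] plane mean [0.5471 0.2334 0.03  ]
side cam [0.0578 0.7044 0.8018]
 red [348 219  18   3  37] [356.6486 220.4595] [ 0.585  -0.0732  0.09  ] [ 0.5816 -0.0682  0.0946]
 red [391 218   6  14  51] [393.1373 223.451 ] [ 0.5112 -0.1137  0.09  ] [ 0.5077 -0.1073  0.0956]
 red [435 218   5  13  49] [437.102  223.2449] [ 0.4307 -0.1742  0.09  ] [ 0.4287 -0.1696  0.0938]
yel 322 depth med [ 0.5123 -0.18    0.0021] plane mean [ 0.5154 -0.1799  0.004 ]
tray 502 depth med [ 0.5277 -0.4006  0.0139] plane mean [ 0.5237 -0.3901  0.02  ]
spool 952 depth med [0.4571 0.2502 0.0219] plane mean [0.4569 0.2506 0.02  ]
bottle 78 depth med [0.5501 0.2408 0.0497] plane mean [0.5628 0.2279 0.03  ]
```

View pics/scenec.png

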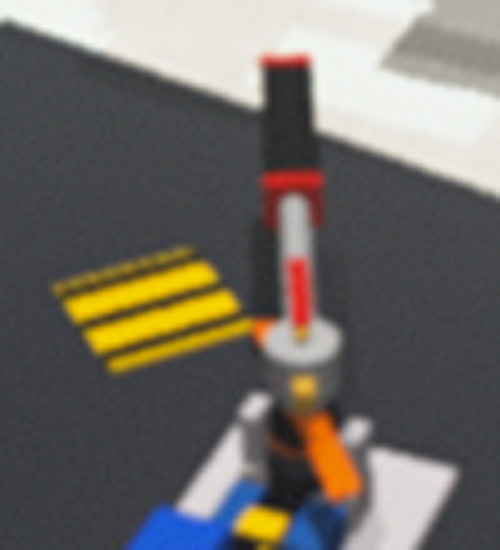

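View pics/sidec.png

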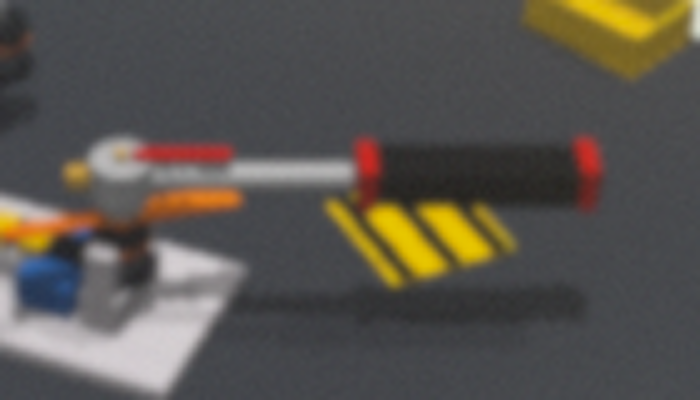

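The crops show the head top at scene (285.6,223) and side (344.4,221). The handle points from the head towards the robot. Next I move above the grip and take one close wrist look.

```bash
cat >> h.py <<'E'
from scipy.spatial.transform import Rotation as Rot
def quat(th,sg=1):
    """tool down, tool x along the handle direction th (from the spindle), sg=-1: reversed"""
    x=sg*np.array([np.cos(th),np.sin(th),0]); z=np.array([0,0,-1.]); return Rot.from_matrix(np.c_[x,np.cross(z,x),z]).as_quat()
def at(S,th,z,r=.165): return np.array([S[0]+r*np.cos(th),S[1]+r*np.sin(th),z])
E
python3 - <<'E'
import pickle
from h import *; from cell import *
np.set_printoptions(precision=4,suppress=True)
for n,p in(("scene",(285.6,223)),("side",(344.4,221))):
    print(n,world(pickle.load(open(n+"0.pkl","rb")),p,.099))
S=[.604,-.045]
for sg in(1,-1):
  for th in np.radians([245,217,185,150]):
    q=ik(at(S,th,.079),quat(th,sg)); print(sg,np.degrees(th),q)
th=np.radians(217)
sg=min((1,-1),key=lambda s:abs(ik(at(S,th,.25),quat(th,s))[5]))
print("sg",sg)
bot.movep(at(S,th,.25,.15),quat(th,sg)); bot.dwell(.2)
s=readout.read_state(); d=imaging.camera("wrist"); d["s"]=s; pickle.dump(d,open("w0.pkl","wb"))
print(s["time"],s["tcp_pos"],s["contact_force"],s["torque"]); cv2.imwrite("pics/w0.png",d["color"][...,::-1])
E
```

```text
scene [[ 0.6091 -0.041   0.099 ]]
side [[ 0.5996 -0.0451  0.099 ]]
1 245.00000000000003 [-0.5453  0.411   1.6626 -0.      1.068   3.0326]
1 217.0 [-0.5229  0.2931  1.8452 -0.      1.0033 -2.7394]
1 185.0 [-0.3867  0.2119  1.9601 -0.      0.9696 -2.0448]
1 150.0 [-0.1607  0.243   1.9172 -0.      0.9814 -1.2079]
-1 245.00000000000003 [-0.5453  0.411   1.6626 -0.      1.068  -0.109 ]
-1 217.0 [-0.5229  0.2931  1.8452 -0.      1.0033  0.4021]
-1 185.0 [-0.3867  0.2119  1.9601 -0.      0.9696  1.0968]
-1 150.0 [-0.1607  0.243   1.9172 -0.      0.9814  1.9337]
sg -1
2.0167 [ 0.484  -0.1361  0.2498] [-0.2247  1.08    0.2075] [-0.0057 -0.0247  0.0223]
```

View pics/w0.png

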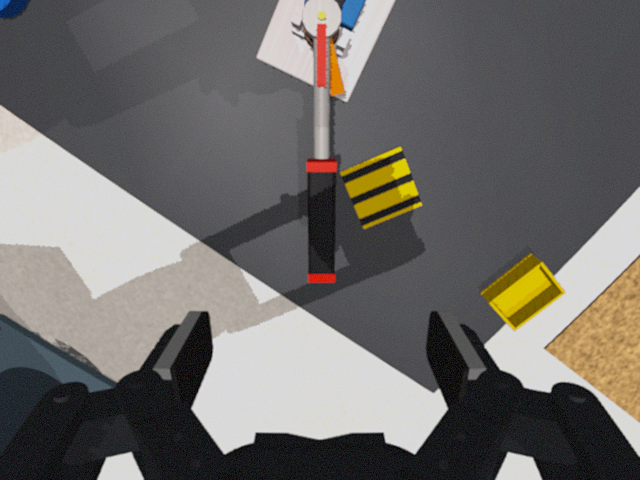

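The wrist view shows the head at (322,18), the bands at (321,166) and (321,279), the plate centred near (382,188) and the tray at (522,292). I compute positions from these, then grasp.

Run:
```python
import pickle
from h import *
np.set_printoptions(precision=4,suppress=True)
d=pickle.load(open("w0.pkl","rb")); s=d["s"]
T=np.eye(4);T[:3,:3]=Rot.from_quat(s["tcp_rot"]).as_matrix();T[:3,3]=s["tcp_pos"]
W=np.linalg.inv(T@d["tool_from_camera"]); d["rvec"]=cv2.Rodrigues(W[:3,:3])[0]; d["tvec"]=W[:3,3]
H=world(d,(322,18),.099)[0]
r=mask(d,(0,130,90),(8,255,255),(300,150,345,290)); N,_,st,ce=cv2.connectedComponentsWithStats(r)
b=[ce[i] for i in range(1,N) if st[i,4]>50]; print("bands px",b)
b=[world(d,c,.096)[0] for c in b]; G=np.mean(b,0)
y=mask(d,(20,130,90),(35,255,255),(330,135,435,240)); rc=cv2.minAreaRect(cv2.findNonZero(y)); P=world(d,rc[0],.004)[0]
print("head",H,"bands",b,"grip",G,"plate",rc,P)
u=(H-G)[:2]; print("dist grip-head",np.hypot(*u),"plate-head",np.hypot(*(H-P)[:2]),"th grip",np.degrees(np.arctan2(*-u[::-1]))%360,"band dir",np.degrees(np.arctan2(*(b[1]-b[0])[1::-1]))%360,"th park",np.degrees(np.arctan2(*(P-H)[1::-1]))%360)
```

```text
bands px [array([321.2967, 165.8619]), array([321.3598, 277.5492])]
head [ 0.603  -0.0491  0.099 ] bands [array([ 0.5147, -0.115 ,  0.096 ]), array([ 0.4342, -0.1759,  0.096 ])] grip [ 0.4745 -0.1454  0.096 ] plate ((381.65087890625, 187.56214904785156), (63.384620666503906, 66.92308044433594), 67.38013458251953) [ 0.5246 -0.19    0.004 ]
dist grip-head 0.16065878775142675 plate-head 0.16127373852751342 th grip 216.85798918706286 band dir 217.0721133830084 th park 240.90345097760502
```

```bash
cat >> h.py <<'E'
S=np.array([.605,-.0475]); Z=.079; SG=-1
from cell import bot,claw,ik,readout,imaging
def tau(bias=None,n=4):
    """moment of the outside force about the spindle, radial force; averaged"""
    o=[]
    for _ in range(n):
        bot.dwell(.012); s=readout.read_state(); F,M,p=s["contact_force"],s["torque"],s["tcp_pos"]
        if bias is not None: F,M=F-bias[:3],M-bias[3:]
        r=p[:2]-S; o.append([r[0]*F[1]-r[1]*F[0]+M[2], r@F[:2]/np.hypot(*r), M[2], np.arctan2(r[1],r[0])%(2*np.pi)])
    return np.mean(o,0),s
def go(th,rate=.08): bot.movel(at(S,th,Z),rot=quat(th,SG),rate=rate)
E
python3 - <<'E'
from h import *
np.set_printoptions(precision=3,suppress=True)
th=np.radians(217)
bot.movel(at(S,th,.14),rot=quat(th,SG),rate=.15); print(bot.movel(at(S,th,Z),rate=.08,force_limit=10)); bot.dwell(.3)
b=[]
for _ in range(10):
    bot.dwell(.012); s=readout.read_state(); b.append(np.r_[s["contact_force"],s["torque"]])
print(np.std(b,0)); b=np.mean(b,0); np.save("bias.npy",b)
claw.close(40); bot.dwell(.2); t,s=tau(b); print(s["time"],s["width"]*85,s["tcp_pos"],t,s["contact_force"])
a=th
for i in range(6):
    a-=.05; go(a); t,s=tau(b); print(round(a,3),s["time"],t)
    if abs(t[0])>.6: break
E
```

```text
False
[0.365 0.428 0.615 0.025 0.024 0.026]
5.25 0.30653411617789555 [ 0.473 -0.147  0.079] [ 0.009 -0.181 -0.028  3.787] [ 0.877 -0.065 -0.355]
3.737 5.5333 [-0.041 -0.355 -0.039  3.737]
3.687 5.8167 [ 0.063 -0.218 -0.021  3.689]
3.637 6.1 [ 0.078 -0.18  -0.003  3.639]
3.587 6.3833 [-0.073  0.096 -0.021  3.589]
3.537 6.6667 [ 0.044  0.205 -0.015  3.539]
3.487 6.95 [ 0.007 -0.102  0.016  3.489]
```

The gripper closed fully, so it missed or slipped off the bar. I need to look.

Run:
```python
from h import *
import pickle
s=readout.read_state(); print(s["width"],s["tcp_pos"],s["joint_positions"])
d=imaging.camera("wrist");d2=imaging.camera("side");d["s"]=s
pickle.dump((d,d2),open("w1.pkl","wb"))
a=cv2.resize(d["color"],(480,360));c=cv2.resize(d2["color"][170:290,300:480],(480,320),interpolation=2)
cv2.imwrite("pics/w1.png",np.hstack([a[:320],c])[...,::-1][:, :800] if 0 else cv2.resize(np.vstack([a,c]),None,fx=.88,fy=.88)[...,::-1])
```

```text
0.0005815001309176995 [ 0.45000419 -0.10373739  0.07905824] [-4.68707589e-01  2.41423723e-01  1.91926849e+00 -2.17150894e-04
  9.80546937e-01  7.53728321e-01]
```

View pics/w1.png

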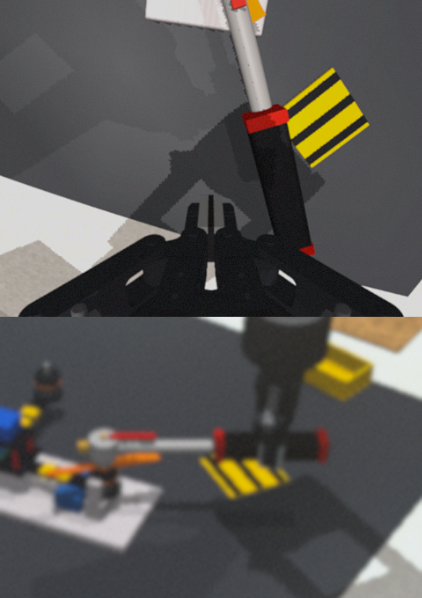

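The wrist view shows the shut fingers at about (211,215) beside the handle, which runs from (265,120) to (305,250) and hasn't moved. I check heights using the wrist depth.

Run:
```python
from h import *
import pickle
np.set_printoptions(precision=4,suppress=True)
print(bot.tip_extent)
d,d2=pickle.load(open("w1.pkl","rb")); s=d["s"]; k=640/480/.88
T=np.eye(4);T[:3,:3]=Rot.from_quat(s["tcp_rot"]).as_matrix();T[:3,3]=s["tcp_pos"]
W=np.linalg.inv(T@d["tool_from_camera"]); d["rvec"]=cv2.Rodrigues(W[:3,:3])[0]; d["tvec"]=W[:3,3]
px=np.array([[266,120],[270,150],[285,200],[298,235],[305,250],[194,207],[227,207],[194,225],[211,205],[330,110]])*k
P=world(d,px)
for a,b in zip(px,P):
    q=Rot.from_quat(s["tcp_rot"]).inv().apply(b-s["tcp_pos"])
    r=b[:2]-S; print(a.round(),"world",b,"tool",q,"r",np.hypot(*r),"th",np.degrees(np.arctan2(*r[::-1]))%360)
```

```text
0.008
[403. 182.] world [ 0.5144 -0.1141  0.0966] tool [ 0.057   0.0318 -0.0175] r 0.11246024735783895 th 216.34075921379903
[409. 227.] world [ 0.4983 -0.1242  0.0956] tool [ 0.0384  0.0357 -0.0165] r 0.13142992645737653 th 215.71140046980744
[432. 303.] world [ 0.4701 -0.1482  0.0949] tool [ 0.0037  0.0486 -0.0158] r 0.16835819011804962 th 216.72376256006834
[452. 356.] world [ 0.4484 -0.1687  0.0955] tool [-0.0237  0.0606 -0.0164] r 0.1980340286465319 th 217.7471990467636
[462. 379.] world [ 0.4384 -0.1797  0.0954] tool [-0.0368  0.0674 -0.0163] r 0.21267062431583442 th 218.42380305497247
[294. 314.] world [ 0.4536 -0.0916  0.1101] tool [ 0.0075 -0.0102 -0.031 ] r 0.15769144351031494 th 196.24207009883565
[344. 314.] world [ 0.4604 -0.1099  0.1103] tool [ 0.0077  0.0094 -0.0312] r 0.15748325135634916 th 203.35057626205884
[294. 341.] world [ 0.4541 -0.0926  0.1287] tool [ 0.0077 -0.009  -0.0496] r 0.1574643185109279 th 196.65800754917134
[320. 311.] world [ 0.461  -0.0996  0.1149] tool [ 0.0117 -0.0001 -0.0359] r 0.15317330721851286 th 199.90061119823724
[500. 167.] world [ 0.535  -0.1933  0.004 ] tool [0.0493 0.1132 0.0751] r 0.16173441113216258 th 244.3636526976146
```

Run:
```python
from h import *
import pickle
np.set_printoptions(precision=3,suppress=True)
d,d2=pickle.load(open("w1.pkl","rb")); s=d["s"]
T=np.eye(4);T[:3,:3]=Rot.from_quat(s["tcp_rot"]).as_matrix();T[:3,3]=s["tcp_pos"]
W=np.linalg.inv(T@d["tool_from_camera"]); d["rvec"]=cv2.Rodrigues(W[:3,:3])[0]; d["tvec"]=W[:3,3]
print("cam in tool",d["tool_from_camera"][:3])
for u in(294,310,320,332,344):
    print(u,[(v,*world(d,(u,v))[0].round(3)[2:]) for v in range(270,350,6)])
w=readout.read_state(); print(w["width"],w["time"])
cv2.imwrite("pics/w1c.png",cv2.resize(d["color"][230:400,220:480],(780,510),interpolation=2)[...,::-1])
```

```text
cam in tool [[ 0.    -0.946 -0.325  0.085]
 [ 1.     0.001 -0.001 -0.   ]
 [ 0.001 -0.325  0.946 -0.162]]
294 [(270, np.float64(-0.001)), (276, np.float64(-0.001)), (282, np.float64(-0.001)), (288, np.float64(0.001)), (294, np.float64(0.001)), (300, np.float64(-0.0)), (306, np.float64(-0.0)), (312, np.float64(0.11)), (318, np.float64(0.116)), (324, np.float64(0.119)), (330, np.float64(0.123)), (336, np.float64(0.126)), (342, np.float64(0.129)), (348, np.float64(0.142))]
310 [(270, np.float64(-0.001)), (276, np.float64(0.0)), (282, np.float64(0.001)), (288, np.float64(-0.0)), (294, np.float64(0.001)), (300, np.float64(0.107)), (306, np.float64(0.112)), (312, np.float64(0.117)), (318, np.float64(0.12)), (324, np.float64(0.125)), (330, np.float64(0.128)), (336, np.float64(0.132)), (342, np.float64(0.135)), (348, np.float64(0.136))]
320 [(270, np.float64(-0.0)), (276, np.float64(0.001)), (282, np.float64(-0.001)), (288, np.float64(-0.0)), (294, np.float64(0.0)), (300, np.float64(0.108)), (306, np.float64(0.112)), (312, np.float64(0.117)), (318, np.float64(0.121)), (324, np.float64(0.125)
[... 158 characters left out ...]
1)), (282, np.float64(-0.001)), (288, np.float64(0.0)), (294, np.float64(0.0)), (300, np.float64(0.108)), (306, np.float64(0.113)), (312, np.float64(0.117)), (318, np.float64(0.12)), (324, np.float64(0.124)), (330, np.float64(0.126)), (336, np.float64(0.133)), (342, np.float64(0.135)), (348, np.float64(0.14))]
344 [(270, np.float64(-0.001)), (276, np.float64(0.001)), (282, np.float64(0.0)), (288, np.float64(-0.0)), (294, np.float64(0.0)), (300, np.float64(-0.0)), (306, np.float64(0.0)), (312, np.float64(0.109)), (318, np.float64(0.114)), (324, np.float64(0.118)), (330, np.float64(0.123)), (336, np.float64(0.126)), (342, np.float64(0.13)), (348, np.float64(0.142))]
-0.0001526541078152347 7.05
```

View pics/w1c.png

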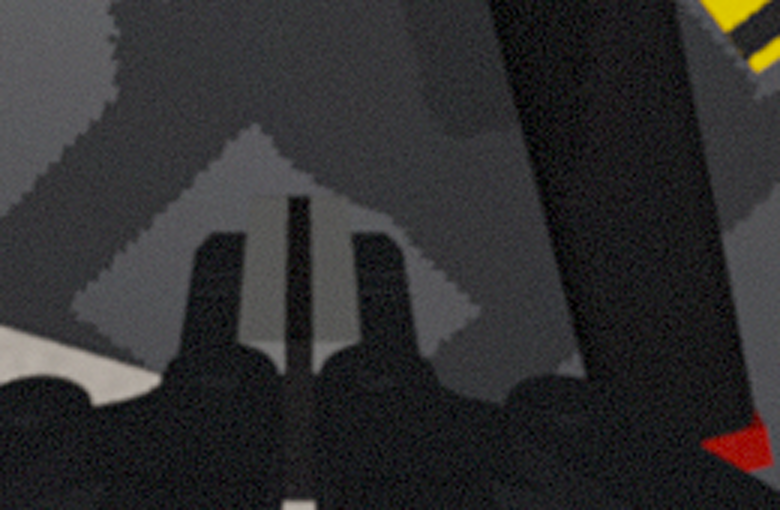

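The crop shows the fingertips ending at row 297, which is z≈0.107, while the handle top is at 0.0955. So the real tips are about 36 mm shorter than stated and closed above the bar. I'll lower the target by 35 mm and grasp again.

```bash
sed -i 's/Z=.079/Z=.044/' h.py
python3 - <<'E'
from h import *
np.set_printoptions(precision=3,suppress=True)
th=np.radians(217)
s=readout.read_state(); bot.movel(s["tcp_pos"]+[0,0,.03],rate=.15)
claw.release()
bot.movel(at(S,th,.11),rot=quat(th,SG),rate=.15); print(bot.movel(at(S,th,Z),rate=.08,force_limit=8)); bot.dwell(.2)
b=[]
for _ in range(10):
    bot.dwell(.012); s=readout.read_state(); b.append(np.r_[s["contact_force"],s["torque"]])
b=np.mean(b,0); np.save("bias.npy",b); print(b)
claw.close(40); bot.dwell(.2); t,s=tau(b); print(s["time"],s["width"]*85,s["tcp_pos"],t,s["contact_force"])
if s["width"]*85>15:
  a=th
  for i in range(6):
    a-=.05; go(a); t,s=tau(b); print(round(a,3),s["time"],t,s["width"]*85)
    if abs(t[0])>.6: break
E
```

```text
False
[-0.24   0.045  0.061 -0.004 -0.006 -0.004]
10.7333 22.99788165536795 [ 0.473 -0.147  0.044] [0.113 0.15  0.082 3.787] [-1.15   0.024  1.346]
3.737 11.0167 [-0.059  0.92   0.049  3.739] 23.440215449443965
3.687 11.3 [0.073 0.915 0.033 3.69 ] 23.287517955252955
3.637 11.5833 [-0.038  1.551  0.007  3.641] 23.43242243501402
3.587 11.8667 [0.079 1.485 0.001 3.591] 23.212878043686715
3.537 12.15 [-0.022  1.941 -0.033  3.541] 23.32232382166075
3.487 12.4333 [-0.04   2.565 -0.084  3.491] 22.88132341518786
```

The bar is now gripped (23 mm). I swing on to the catch in smaller steps.

Run:
```python
from h import *
np.set_printoptions(precision=3,suppress=True)
b=np.load("bias.npy"); a=np.radians(217)-.3
while a>np.radians(217)-.8:
    a-=.02; go(a,.06); t,s=tau(b); print(round(a,3),s["time"],t,round(s["width"]*85,1))
    if abs(t[0])>.7: break
np.save("a.npy",a)
```

```text
3.467 12.7167 [ 0.001  2.553 -0.067  3.469] 23.4
3.447 13.0 [-0.009  2.95  -0.101  3.449] 23.4
3.427 13.2833 [-0.018  2.858 -0.177  3.428] 23.3
3.407 13.5667 [-0.077  3.352 -0.202  3.408] 23.5
3.387 13.85 [0.883 3.671 0.311 3.393] 23.1
```

Run:
```python
from h import *
np.set_printoptions(precision=3,suppress=True)
b=np.load("bias.npy"); a=float(np.load("a.npy")); a0=a; pk=0
while a>a0-.42:
    a-=.012; go(a,.06); t,s=tau(b,6); print(round(a,3),s["time"],t,round(s["width"]*85,1))
    pk=max(pk,t[0])
    if pk-t[0]>.28: break
np.save("a.npy",a)
bot.dwell(.3); print(pk,tau(b,8)[0])
```

```text
3.375 14.15 [1.132 3.762 0.391 3.383] 23.6
3.363 14.45 [1.199 3.87  0.43  3.371] 23.2
3.351 14.75 [1.181 4.363 0.452 3.359] 23.2
3.339 15.05 [1.275 3.871 0.438 3.347] 23.1
3.327 15.35 [1.304 4.195 0.462 3.335] 23.1
3.315 15.65 [1.384 3.895 0.491 3.323] 23.4
3.303 15.95 [1.421 4.308 0.487 3.312] 23.2
3.291 16.25 [1.384 3.948 0.486 3.3  ] 23.6
3.279 16.55 [1.429 3.753 0.499 3.288] 23.1
3.267 16.85 [1.501 4.039 0.48  3.276] 23.8
3.255 17.15 [1.517 3.608 0.487 3.264] 23.3
3.243 17.45 [1.562 3.722 0.502 3.252] 23.3
3.231 17.75 [1.581 3.898 0.501 3.24 ] 23.2
3.219 18.05 [1.67  3.755 0.499 3.228] 23.6
3.207 18.35 [1.612 3.893 0.518 3.217] 23.2
3.195 18.65 [1.752 3.863 0.514 3.205] 23.1
3.183 18.95 [1.698 3.849 0.525 3.193] 23.2
3.171 19.25 [1.77  3.797 0.519 3.181] 23.2
3.159 19.55 [1.858 3.684 0.516 3.169] 23.3
3.147 19.85 [1.81  3.502 0.545 3.157] 23.1
3.135 20.15 [1.883 3.777 0.557 3.146] 23.2
3.123 20.45 [1.994 3.703 0.6   3.134] 23.2
3.111 20.75 [2.039 3.557 0.573 3.122] 23.4
3.099 21.05 [1.948 3.886 0.551 3.109] 23.2
3.087 21.35 [1.85  3.062 0.49  3.097] 23.4
3.075 21.65 [1.779 2.916 0.439 3.084] 23.6
3.063 21.95 [1.739 2.931 0.388 3.072] 23.3
2.038511544418482 [1.615 2.581 0.387 3.072]
```

The click is clear: torque peaked at 2.04 N m at 3.122 rad, then fell to 1.62 N m, 0.05 rad further on and held 0.4 s. Now I swing back and park.

Run:
```python
from h import *
import pickle
np.set_printoptions(precision=3,suppress=True)
b=np.load("bias.npy"); a=float(np.load("a.npy")); e=np.radians(241)
for i,x in enumerate(np.linspace(a,e,20)[1:]):
    go(x,.07)
    if i%3==0: t,s=tau(b); print(round(x,3),s["time"],t,round(s["width"]*85,1))
bot.dwell(.3); print(tau(b)[0]); claw.release(); bot.dwell(.3)
p=readout.read_state()["tcp_pos"]; bot.movel(p+[0,0,.12],rate=.1); 
bot.movel(at(S,e,.25,.15),rate=.15); bot.dwell(.3)
s=readout.read_state(); d=imaging.camera("wrist"); d["s"]=s; print(s["time"],s["contact_force"])
cv2.imwrite("pics/w2.png",d["color"][...,::-1])
T=np.eye(4);T[:3,:3]=Rot.from_quat(s["tcp_rot"]).as_matrix();T[:3,3]=s["tcp_pos"]
W=np.linalg.inv(T@d["tool_from_camera"]); d["rvec"]=cv2.Rodrigues(W[:3,:3])[0]; d["tvec"]=W[:3,3]
pickle.dump(d,open("w2.pkl","wb"))
r=mask(d,(0,130,90),(8,255,255),(280,140,365,300)); N,_,st,ce=cv2.connectedComponentsWithStats(r)
B=[world(d,ce[i],.096)[0] for i in range(1,N) if st[i,4]>50]; print(B,np.mean(B,0))
```

```text
3.124 22.6417 [1.551 2.963 0.515 3.133] 23.2
3.304 23.55 [ 0.089  2.385 -0.252  3.303] 23.6
3.484 24.4583 [ 0.102  3.36  -0.155  3.483] 23.5
3.665 25.3667 [ 0.037  4.344 -0.043  3.663] 23.2
3.845 26.275 [0.004 4.    0.    3.842] 23.2
4.026 27.1833 [0.074 3.077 0.106 4.022] 23.4
4.206 28.0917 [0.047 1.812 0.167 4.202] 23.3
[-0.044  1.144  0.134  4.204]
31.7333 [-0.614  0.683 -0.884]
[array([ 0.55 , -0.146,  0.096]), array([ 0.501, -0.234,  0.096])] [ 0.526 -0.19   0.096]
```

View pics/w2.png

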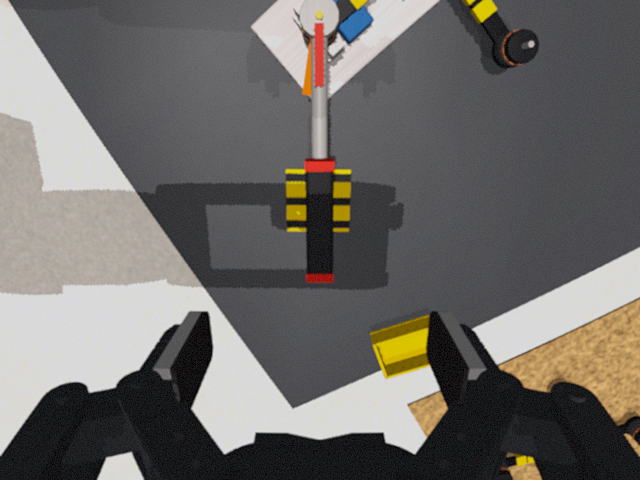

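The handle (319,220) lies centred over the plate, the gripper is clear, and the tray is undisturbed.

```bash
python3 -c "
from cell import *
finish_job()"
```

```text
the job is handed in; nothing more can be done
```

I tightened the nut to the click, swung the handle back over the striped plate, let go and handed the job in. No verdict was reported.

- **First grasp:** it missed, because the jaws closed just above the handle. The wrist depth image showed the fingertips about 36 mm shorter than the description says. I lowered the target by 35 mm and the second grasp held, with the jaws stopping at 23 mm on the 24 mm bar.
- **Click:** the ratchet caught at about 3.39 rad. Torque rose to a peak of 2.04 N m, then fell to 1.62 N m about 0.05 rad further on. That is past the 0.03 rad needed and well short of the 0.15 rad limit. I held it there for about 0.4 s before swinging back.
- **Parking:** the last wrist picture puts the grip centre within about 2 mm of the plate centre. The arm was raised clear by then, at 32 s of the 58 s allowed.
- **Bystanders:** the tray looked undisturbed in that picture. The spool and bottle were outside its view and I did not check them again, but the arm never went near them.
- **Disagreements:** my measured grip-to-spindle distance was 0.161 m against the stated 0.165 m. The spindle position was off by a few millimetres, and that caused the 1 to 4 N of sideways force during the swing, which did no harm. I never read the indicator pin, so the click rests on the force readings alone.

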